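Lock a bayonet hole saw onto its quick-change arbor

TASK

Fit the middle-sized of the three hole saws onto the quick-change arbor that stands nose-up in the drill chuck on the bench: lower it over the pilot drill, feel for the place where the arbor's cross key slips through its two keyways, press it down against the sprung collar, turn it clockwise as seen from above until it stops, and let it rise so that the key sits locked in its notches. Press gently, not much harder than the spring itself pushes back, whether the key has found the keyways or not; let go of the saw at the end and leave the other two saws where they stand.

Things in the scene. Friction and masses are not known exactly. Their poses are not given: they have to be found in the camera images.
- saw_middle: Hole saw: grey-painted steel cup with bright teeth, standing on its closed base, teeth up; the middle-sized of three, to be fitted; 52 mm outside diameter, 46 mm high. Origin: centre of the underside of its base, z up its axis. Side wall 2.5 mm; mass 0.1 to 0.19 kg. Two T-shaped windows in the side wall, on its +x and -x sides, stand above its keyways; half a turn makes no difference.
- saw_floor (a point): Centre of the middle saw's base floor, 5 mm above its underside; axes as the saw's. The base has a 19 mm bore and two through keyways along +x and -x, 8.6 mm wide, out to 17.5 mm from the axis. Counter-clockwise (from above) of each keyway: a land 3.5 mm above this floor, then a 10 mm wide notch down to this floor, its middle 70 degrees from the keyway, then a stop 11 mm high.
- saw_small: Hole saw: grey-painted steel cup with bright teeth, standing on its closed base, teeth up; the smallest, not wanted, to be left alone; 40 mm outside diameter, 46 mm high. Origin: centre of the underside of its base, z up its axis.
- saw_large: Hole saw: grey-painted steel cup with bright teeth, standing on its closed base, teeth up; the largest, not wanted, to be left alone; 64 mm outside diameter, 46 mm high. Origin: centre of the underside of its base, z up its axis.
- stand: Stand fixed to the bench: 130 mm square dark wooden board, 18 mm thick, with a 43 mm thick steel drill chuck, nose up. Origin: centre of the board's underside, z up. The chuck holds the arbor at any angle: the cross key points 20 to 100 degrees counter-clockwise (from above) of the stand's x axis; its angle is not measured and must be felt or seen. The arbor stays put while fitting and slips in the chuck only if forced (0.25 N m).
- stand_axis (a point): Point on the upright arbor's axis, 98 mm above the bench, at the upper face of the free collar (40 mm round steel disc). Through it rises a 16 mm stem ending in a cone 16 mm above this point. Across the stem is a square cross key, 6 mm thick, 31 mm from tip to tip, underside 1 mm and top 7 mm above this point. Axes as the stand's.
- pilot_tip (a point): Tip of the 6 mm thick pilot drill on the arbor's axis, 144 mm above the bench, 46 mm above the free collar. Axes as the stand's.
- collar (a joint): How far the collar is pressed down (m): 0 free, 0.0095 bottom stop. Spring: 5 N at 0, 1 N more per mm. With the key in its keyways the saw rests on the free collar. Pressed 7.5 mm or more (12.5 N) the key is clear of the lands and the saw can turn some 70 degrees clockwise to the stop. Locked, with the key on the notch floors, it reads 0.004.

How it is judged:
By the outcome, as a careful person would: the job done as asked, in the order asked, and still so for the second after the job is handed in, with the robot touching nothing.
It also fails if it takes over 72 s, if anything falls off the work surface, if the arm or the gripper's body presses on something with over 40 N, if the wrist force passes 120 N, or if a joint passes its speed limit or range.

ROBOT

A 7-joint arm with a two-finger parallel gripper is mounted at the origin on a cart in front of the work surface, level with it; the furniture and walls round the work are solid. World frame = base frame: x ahead of the robot, y to its left, z up, the work surface at z = 0. Lengths are in m, angles in rad, forces in N, time in s.
With the tool pointing down it reaches from about 0.425 to 0.825 m from the base axis. Payload 3.6 kg.
Tool frame: the origin (TCP) lies where the fingers leave the gripper's body, on its centre line; the fingertips stand 73 mm ahead of it and the grasp point (between the pads) lies 54 mm ahead of it; z points along the fingers, y is the line along which they close (so a half turn about z gives the same grasp; the last joint's range is limited). The gripper opens to 85 mm and grips with 20 to 120 N. Pads are 22 mm wide; open, the fingers measure 114 mm over their backs; the gripper's body (76 mm by 85 mm) begins 54 mm behind the grasp point. The pads swing forward as they close: fully open they stand 13 mm farther back than shut.
Start: joints at [1.123, 0.615, -0.013, 1.423, 0.008, 1.103, -0.04], TCP at [0.266, -0.593, 0.304] pointing down, gripper open.
Joint ranges: [-3.12, 3.12], [-0.3, 2.06], [-1.34, 1.32], [0.26, 2.42], [-1.36, 4.5], [0.01, 1.98], [-2.84, 2.84]. Speed limits (rad/s): [2.79, 2.79, 3.14, 3.14, 3.14, 3.14, 3.14].

INTERFACE

Orientations are given as a unit quaternion [x, y, z, w].
In Python, from station import arm, snapshot, camera_info, ticket gives the robot as it stands. Calls block until the motion is done:
- arm.movep(position, orientation): joint-space move of the TCP to a pose.
- arm.line_to(position, velocity=0.15, ori=None): straight line of the TCP; ori=None keeps the orientation; velocity is the mean speed in m/s.
- arm.move_j(angles): joint-space move.
- arm.move_gripper(opening, effort=None): opening from 0.0 (shut) to 1.0 (fully open); effort is the grip in N (None keeps the last); returns when the fingers have stopped.
- arm.pause(seconds).
- arm.ik(position, orientation): joint angles nearest the present ones, or None.
- snapshot(name): name is "scene" or "side" or "wrist"; returns the picture (420x560x3 uint8, blue, green, red); there is no depth.
- camera_info(name): a dict with "fx", "fy", "cx", "cy" (pixels), "R" (3x3) and "t" (3): a world point X has camera coordinates R X + t; the wrist camera has in their place "T_tool_cam" (4x4, takes a point from camera to tool coordinates, whose origin is the TCP and whose axes are the flange's). Camera axes: x right, y down, z forward; pixel columns grow to the right and rows downward; lengths in m; the calibration is good to about 2 mm. The wrist camera is an equidistant fisheye: a pixel r from the principal point sees the ray r / f radians off the axis. A picture is of the moment at which its call begins: read the wrist's pose just before it. camera_info takes no time and is no camera call.
A pose or a line that the arm cannot do raises arm.MotionError and nothing moves.
- ticket.finish_job(): hands the job in; it is judged then, once.
Readings, each from a call of its own:
- arm.read_time(): time.
- arm.read_joint_positions(): joint angles.
- arm.read_dq(): joint speeds.
- arm.read_effort(): joint torques, N m.
- arm.read_tool_pos(): TCP position.
- arm.read_eef_rot(): TCP orientation.
- arm.read_ft_force(): force on the tool from outside, world axes, zero at the start.
- arm.read_wrist_torque(): the same for the moment, N m.
- arm.read_opening(): opening from 0.0 (shut) to 1.0 (fully open).
- arm.read_finger_force(): force on a finger pad.
Only numpy, scipy, OpenCV 4.12 (cv2) and the standard library are available. Lean on these libraries where they do the work, as an engineer would, in place of code of your own. Each camera call takes 0.05 s, during which the arm holds its last target. There are 200 camera calls.

## Working session

There is one attempt and no reset: what is moved stays moved. The work goes in short steps, each a Python script; the robot and the scene stay as the last script left them, time stands still between calls to the robot, and variables do not carry over. Pictures are saved under pics/ and viewed, at most 10 in all, crops included, and the job is handed in when it is done.

```bash
mkdir -p pics; ls
python3 - <<'E'
from station import arm, snapshot, camera_info
import cv2,numpy as np
for n in("scene","side","wrist"):
    im=snapshot(n); cv2.imwrite(f"pics/{n}0.png",im)
    print(n,camera_info(n))
a=cv2.imread("pics/scene0.png");b=cv2.imread("pics/side0.png")
cv2.imwrite("pics/both0.png",np.hstack([cv2.resize(a,(400,300)),cv2.resize(b,(400,300))]))
print(arm.read_time(),arm.read_eef_rot(),arm.read_ft_force())
E
```

```text
pics
scene {'fx': 383.34438513411044, 'fy': 383.34438513411044, 'cx': 277.75237638195745, 'cy': 208.40517801640945, 'R': array([[ 0.83093821, -0.55627858, -0.0097895 ],
       [-0.27543874, -0.39601988, -0.87595762],
       [ 0.48339963,  0.73056306, -0.48228872]]), 't': array([-0.38429345,  0.27186813,  0.60713599])}
side {'fx': 417.65318069000165, 'fy': 417.65318069000165, 'cx': 276.2565429397451, 'cy': 212.1513052732134, 'R': array([[-0.97611529, -0.21716495, -0.00619076],
       [-0.14562314,  0.67516344, -0.7231516 ],
       [ 0.16122296, -0.70497781, -0.6906616 ]]), 't': array([0.54325065, 0.09403725, 0.94599747])}
wrist {'fx': 325.19226210127806, 'fy': 325.19226210127806, 'cx': 274.28964003797563, 'cy': 207.56148180621355, 'T_tool_cam': array([[ 3.67534907e-04, -9.57366720e-01, -2.88875107e-01,
         7.36521230e-02],
       [ 9.99999928e-01,  3.79780576e-04,  1.36584865e-05,
        -6.65033672e-05],
       [ 9.66329740e-05, -2.88875091e-01,  9.57366791e-01,
        -7.00398022e-02],
       [ 0.00000000e+00,  0.00000000e+00,  0.00000000e+00,
         1.00000000e+00]])}
0.15 [ 9.77933895e-01  2.08912270e-01 -1.99179427e-04 -9.59294382e-04] [ 0.03239319 -0.52662841  0.71769491]
```

View pics/scene0.png

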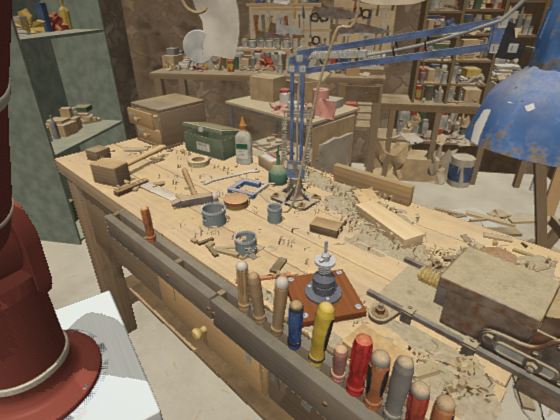

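View pics/side0.png

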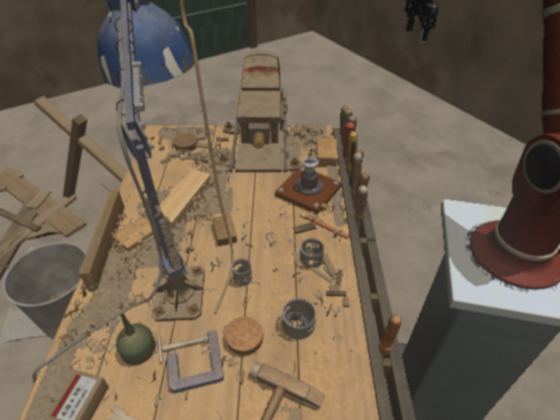

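The side view shows the middle saw at about (312,250), the small at (241,271), the large at (298,316) and the stand with the arbor at (309,185). The scene view shows the middle saw at (245,243) and the pilot tip at (326,242).

```bash
cat > h.py <<'E'
from station import arm, snapshot, camera_info, ticket
import cv2, numpy as np, time
from scipy.spatial.transform import Rotation as Rot
def ray(name,u,v,pose=None):
    c=camera_info(name)
    x=np.array([(u-c["cx"])/c["fx"],(v-c["cy"])/c["fy"]])
    if name!="wrist":
        d=c["R"].T@np.array([*x,1.]); return -c["R"].T@c["t"], d
    th=np.linalg.norm(x)
    dc=np.array([*(x/max(th,1e-9)*np.sin(th)),np.cos(th)])
    T=c["T_tool_cam"]; p,q=pose; R=Rot.from_quat(q).as_matrix()
    return np.array(p)+R@T[:3,3], R@T[:3,:3]@dc
def onz(name,u,v,z,pose=None):
    o,d=ray(name,u,v,pose); return o+d*(z-o[2])/d[2]
def towrist(P,pose):
    c=camera_info("wrist");T=c["T_tool_cam"];p,q=pose
    X=T[:3,:3].T@(Rot.from_quat(q).as_matrix().T@(np.array(P)-p)-T[:3,3])
    th=np.arctan2(np.hypot(X[0],X[1]),X[2]);n=np.hypot(X[0],X[1])
    return np.array([c["cx"]+c["fx"]*th*X[0]/n,c["cy"]+c["fy"]*th*X[1]/n])
def pose(): return np.array(arm.read_tool_pos()),np.array(arm.read_eef_rot())
def down(yaw):  # tool x axis at yaw, z down
    return (Rot.from_euler('z',yaw)*Rot.from_euler('x',np.pi)).as_quat()
E
python3 - <<'E'
from h import *
for n,l in dict(scene=[("mid",245,238,.046),("tip",326,242,.144),("small",274,206,.046),("large",213,208,.046),("board",326,298,.018)],side=[("mid",312,246,.046),("tip",310,151,.144),("small",241,267,.046),("large",298,309,.046),("board",309,188,.018),("lampbase",178,290,.0)]).items():
    for m,u,v,z in l: print(n,m,onz(n,u,v,z).round(3))
print(Rot.from_quat(arm.read_eef_rot()).as_matrix().round(2))
for y in np.linspace(-3,3,13):
    print(round(y,2), arm.ik([.55,0,.2],down(y)))
E
```

```text
scene mid [0.444 0.105 0.046]
scene tip [ 0.486 -0.122  0.144]
scene small [0.582 0.196 0.046]
scene large [0.445 0.278 0.046]
scene board [ 0.488 -0.129  0.018]
side mid [0.451 0.116 0.046]
side tip [ 0.494 -0.094  0.144]
side small [0.586 0.204 0.046]
side large [0.452 0.279 0.046]
side board [ 0.493 -0.107  0.018]
side lampbase [0.711 0.257 0.   ]
[[ 0.91  0.41 -0.  ]
 [ 0.41 -0.91  0.  ]
 [ 0.   -0.   -1.  ]]
-3.0 [ 0.41604645  0.69171021 -0.73422225  1.82224327  0.59744285  0.86289334
  1.10447181]
-2.5 [ 0.60691818  0.86927009 -1.15108989  1.81683219  0.90301063  1.09383332
  1.32628371]
-2.0 [ 0.60691818  0.86927009 -1.15108989  1.81683219  0.90301063  1.09383332
  1.82628371]
-1.5 [-0.30989429  0.62039714  0.42201229  1.84544829 -0.35654735  0.75079476
 -2.76455505]
-1.0 [-0.21490889  0.60043195  0.27045702  1.84244371 -0.22861435  0.72893695
 -2.38897587]
-0.5 [-0.13147449  0.59058129  0.14077384  1.83975215 -0.11885658  0.71935625
 -1.99551179]
0.0 [-0.05070949  0.58703814  0.01679046  1.8371187  -0.0141437   0.71755037
 -1.5968695 ]
0.5 [ 0.03089579  0.58912493 -0.10812096  1.83444773  0.09077007  0.72276841
 -1.19806072]
1.0 [ 0.11658481  0.59752735 -0.24013638  1.83165168  0.20066886  0.73595645
 -0.80358206]
1.5 [ 0.19258485  0.6107381  -0.35910661  1.82919557  0.29857252  0.75480415
 -0.3970932 ]
2.0 [ 0.26285998  0.6284727  -0.47182512  1.82695737  0.39011761  0.77910303
  0.01596368]
2.5 [ 0.32911832  0.65101485 -0.58173175  1.82488644  0.47804099  0.80929084
  0.43298555]
3.0 [ 0.39165986  0.67877925 -0.69022358  1.82297528  0.56333057  0.84594143
  0.85306876]
```

Run:
```python
from h import *
arm.movep([0.485,-0.112,.33],down(0.6))
arm.pause(0.2)
p=pose(); im=snapshot("wrist"); cv2.imwrite("pics/w1.png",im); np.savez("p1.npz",p=p[0],q=p[1])
u,v=towrist([.49,-.11,.104],p); print(u,v)
arm.movep([0.455,0.111,.25],down(0.6))
arm.pause(0.2)
p=pose(); im2=snapshot("wrist"); cv2.imwrite("pics/w2.png",im2); np.savez("p2.npz",p=p[0],q=p[1])
print(towrist([.448,.11,.046],p), arm.read_time())
```

```text
274.80547983436736 185.5200088146542
[268.588199   204.45130824] 3.5167
```

View pics/w1.png

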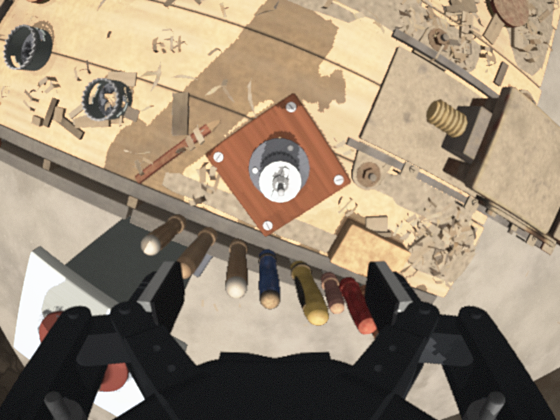

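View pics/w2.png

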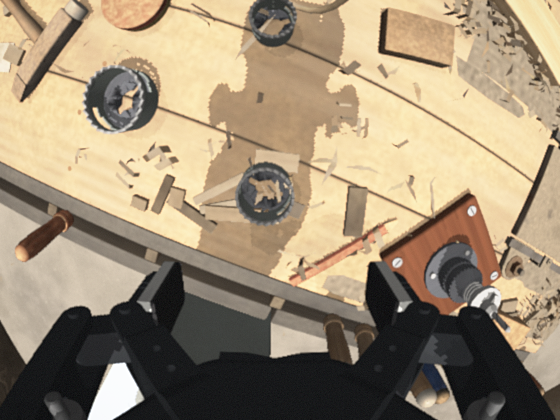

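w1 shows the arbor (collar and key) at about (281,180) and the board turned about 35°; w2 shows the middle saw at (265,193). I'll enlarge both.

Run:
```python
import cv2,numpy as np
a=cv2.imread("pics/w1.png")[150:214,249:313]; b=cv2.imread("pics/w2.png")[158:228,230:300]
f=lambda i:cv2.resize(i,(400,400),interpolation=cv2.INTER_CUBIC)
cv2.imwrite("pics/c1.png",np.hstack([f(a),f(b)]))
```

```text
(no output)
```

View pics/c1.png

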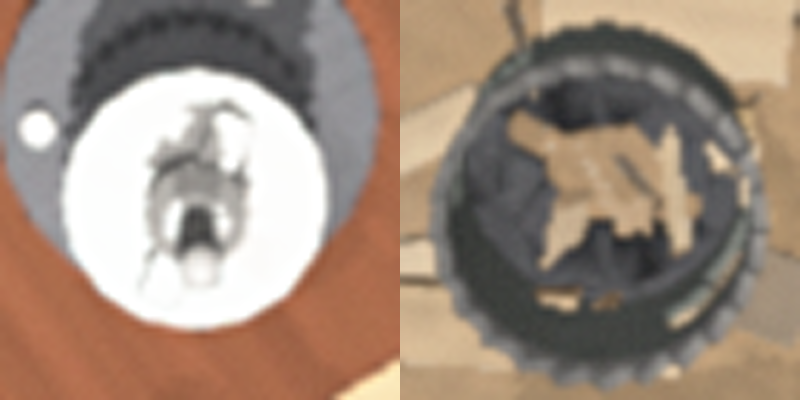

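Run:
```python
from h import *
L=lambda f:(lambda d:(d['p'],d['q']))(np.load(f))
p1,p2=L("p1.npz"),L("p2.npz")
saw=onz("wrist",265,196.9,.046,p2); ax=onz("wrist",280.4,181.7,.098,p1); print(saw,ax)
k=lambda x,y:onz("wrist",249+x*.16,150+y*.16,.105,p1)
d=k(230,130)-k(155,280);print("key rough",np.degrees(np.arctan2(d[1],d[0])),np.linalg.norm(d))
b=[onz("wrist",u,v,.018,p1) for u,v in((291,106),(338,180),(267,226),(219,157))]
for i in range(4):
    e=b[(i+1)%4]-b[i];print(np.degrees(np.arctan2(e[1],e[0])))
print(sum(b)/4)
crops=[]
for i,(c,yaw,z,zz) in enumerate(((saw,1.4,.17,.02),(ax,-1.2,.23,.1))):
    q=down(yaw); t=np.array([c[0],c[1],0])-.074*np.array([np.cos(yaw),np.sin(yaw),0])
    arm.movep([t[0],t[1],z],q); arm.pause(.2)
    p=pose(); im=snapshot("wrist"); np.savez(f"p{3+i}.npz",p=p[0],q=p[1]); cv2.imwrite(f"pics/w{3+i}.png",im)
    u,v=towrist([c[0],c[1],zz],p).round().astype(int); print(u,v)
    h=50; u0=max(u-h,0);v0=max(v-h,0); print("crop",u0,v0); crops.append(cv2.resize(im[v0:v0+100,u0:u0+100],(400,400),interpolation=cv2.INTER_CUBIC))
cv2.imwrite("pics/c2.png",np.hstack(crops)); print(arm.read_time())
```

```text
[0.45193826 0.11642618 0.046     ] [ 0.49493722 -0.11306883  0.098     ]
key rough 8.48855613071835 0.02538069371101188
-112.22423024599215
158.61783340736415
67.42533135636597
-20.672380404312086
[ 0.494171   -0.11312783  0.018     ]
273 113
crop 223 63
274 111
crop 224 61
6.2417
```

View pics/c2.png

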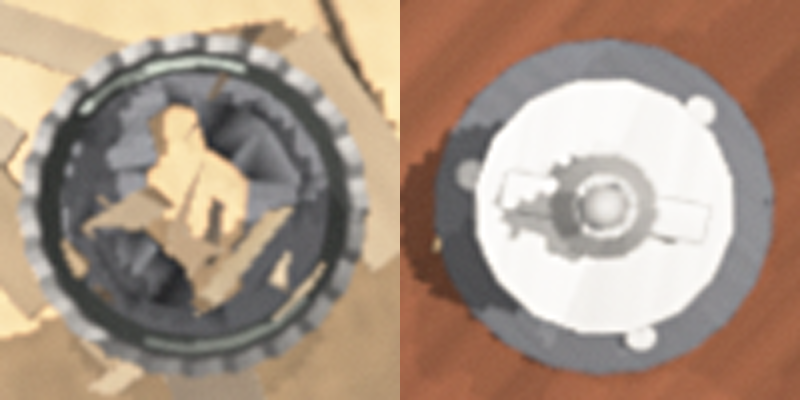

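The left crop shows the saw from above with one keyway towards (180,110); the right crop shows the key running from (502,188) to (708,224) about the axis at (605,206). I'll check the keyway angle with an overlay.

Run:
```python
from h import *
L=lambda f:(lambda d:(d['p'],d['q']))(np.load(f))
p3,p4=L("p3.npz"),L("p4.npz")
S=lambda x,y,z:onz("wrist",223+(x+.5)/4-.5,63+(y+.5)/4-.5,z,p3)
A=lambda x,y,z:onz("wrist",224+(x-400+.5)/4-.5,61+(y+.5)/4-.5,z,p4)
# rim: x 22..368, y 35..375 ; collar x 475..733,y 78..332
rim=S(195,205,.046); col=A(604,205,.098); print(rim,col,A(605,206,.144))
a=A(502,188,.105);b=A(708,224,.105);d=b-a;print("key",np.degrees(np.arctan2(d[1],d[0]))%180,np.linalg.norm(d),(a+b)/2)
k=S(180,110,.005)-rim;th=np.arctan2(k[1],k[0]);print("keyway",np.degrees(th)%180,np.linalg.norm(k[:2]))
im=cv2.imread("pics/w3.png")[73:153,233:313]; im=cv2.resize(im,(400,400),interpolation=cv2.INTER_CUBIC)
im=cv2.convertScaleAbs(im,alpha=1.3); ov=im.copy()
def dr(pts,z,col):
    q=[(towrist([rim[0]+x,rim[1]+y,z],p3)-[233,73]+.5)*5-.5 for x,y in pts]
    cv2.polylines(ov,[np.array(q).round().astype(np.int32)],True,col,1)
c=lambda r:[(r*np.cos(t),r*np.sin(t)) for t in np.linspace(0,6.28,60)]
dr(c(.0095),.005,(0,255,0));dr(c(.026),.046,(0,255,0));dr(c(.0235),.005,(255,255,0))
R=np.array([[np.cos(th),-np.sin(th)],[np.sin(th),np.cos(th)]])
for s in(1,-1): dr([R@[s*x,y] for x,y in((.008,-.0043),(.0175,-.0043),(.0175,.0043),(.008,.0043))],.005,(0,0,255))
cv2.imwrite("pics/c3.png",np.hstack([im,ov]))
```

```text
[0.45092662 0.11624994 0.046     ] [ 0.49453437 -0.11274533  0.098     ] [ 0.49442538 -0.11263168  0.144     ]
key 11.260020027997228 0.030950822110754315 [ 0.49437024 -0.11277045  0.105     ]
keyway 90.01568677138894 0.017332000593376706
```

View pics/c3.png

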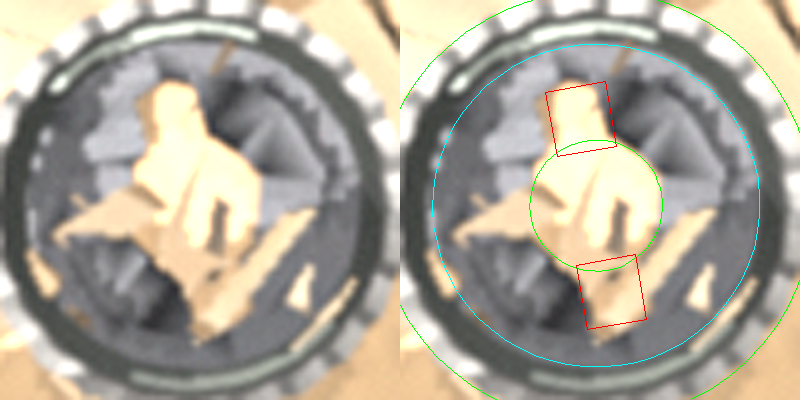

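The overlay matches both keyways: about 89° in world, with the key at about 11°. Next is the grasp across the keyway direction.

Run:
```python
from h import *
print(onz("side",365,262,0), arm.read_ft_force())
yaw=np.radians(88.7); q=down(yaw); x,y=.4511,.1163
arm.move_gripper(.82)
arm.movep([x,y,.20],q); arm.line_to([x,y,.079],.12)
arm.pause(.2);print("pre",arm.read_ft_force())
arm.move_gripper(0.3,60); print("open",arm.read_opening(),arm.read_finger_force(),arm.read_ft_force())
arm.line_to([x,y,.085],.05); arm.pause(.2); print(arm.read_ft_force())
arm.line_to([x,y,.26],.15)
a=(.4945,-.1128)
arm.movep([a[0],a[1],.26],down(np.radians(11.3)))
arm.pause(.4);print(arm.read_ft_force(),arm.read_wrist_torque(),pose()[0],arm.read_opening(),arm.read_time())
cv2.imwrite("pics/s4.png",cv2.resize(snapshot("side")[100:240,220:400],None,fx=3,fy=3)); im=snapshot("scene");cv2.imwrite("pics/s5.png",im)
```

```text
[0.33226295 0.09699704 0.        ] [ 0.10488671 -1.20485941 -0.37833713]
pre [0.10098799 0.12908737 0.1296768 ]
open 0.6020460809050259 61.78339831531048 [ 0.32113721 -1.59163675  6.15233479]
[ 0.23525319  0.76160936 -1.48267795]
[ 0.53116686 -0.30961509 -0.49585721] [-0.01587466 -0.01595907 -0.04528703] [ 0.49455349 -0.11220601  0.26004339] 0.6017097596727017 12.8833
```

View pics/s5.png

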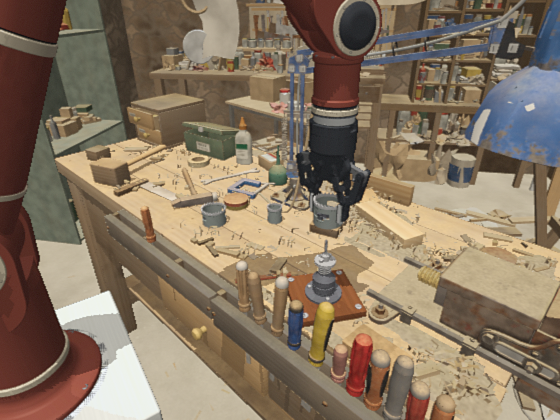

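The saw is held level above the arbor, gripped at the wall. Now I'll lower it with force checks.

```bash
cat >> h.py <<'E'
AX=np.array([.4945,-.1128])
def F(n=4):
    f=[];t=[]
    for _ in range(n):
        f.append(arm.read_ft_force());t.append(arm.read_wrist_torque());arm.pause(.02)
    return np.mean(f,0),np.mean(t,0)
E
python3 - <<'E'
from h import *
arm.line_to([*AX,.21],.08); arm.pause(.3); f0,t0=F(8); print("free",f0.round(2),t0.round(3)); np.savez("f0.npz",f=f0,t=t0)
z=.200; arm.line_to([*AX,z],.04)
while z>.1765:
    z-=.001; arm.line_to([*AX,z],.03); arm.pause(.05); f,t=F()
    print(round(z,4),pose()[0].round(4),(f-f0).round(1),(t-t0).round(2))
    if (f-f0)[2]>3 or np.hypot(*(f-f0)[:2])>6: break
print(arm.read_time())
E
```

```text
free [ 0.08  0.03 -1.15] [-0.006 -0.006 -0.003]
0.199 [ 0.4946 -0.1128  0.1991] [ 0.1 -0.3 -0. ] [0.03 0.01 0.01]
0.198 [ 0.4945 -0.1128  0.198 ] [-0.7 -0.  -0.2] [ 0.03  0.01 -0.  ]
0.197 [ 0.4945 -0.1128  0.197 ] [-0.7  0.1 -0.2] [0.02 0.03 0.01]
0.196 [ 0.4945 -0.1128  0.196 ] [-0.2  0.3 -0.1] [-0.01  0.03 -0.03]
0.195 [ 0.4945 -0.1128  0.195 ] [-0.2 -0.2 -0.2] [ 0.   -0.    0.01]
0.194 [ 0.4945 -0.1128  0.194 ] [ 0.   0.1 -0.2] [-0.01  0.02 -0.  ]
0.193 [ 0.4945 -0.1128  0.193 ] [-0.2 -0.1  0.3] [-0.01 -0.03 -0.03]
0.192 [ 0.4945 -0.1128  0.192 ] [-0.2 -0.1 -0.3] [-0.    0.02  0.01]
0.191 [ 0.4945 -0.1128  0.191 ] [-0.1 -0.  -0.2] [0.02 0.05 0.02]
0.19 [ 0.4945 -0.1128  0.19  ] [-0.2 -0.4  0.4] [ 0.01 -0.02 -0.01]
0.189 [ 0.4945 -0.1128  0.189 ] [-0.1 -0.2 -0.1] [-0.    0.03  0.01]
0.188 [ 0.4945 -0.1128  0.188 ] [-0.1  0.  -0.1] [0.02 0.01 0.  ]
0.187 [ 0.4945 -0.1128  0.187 ] [ 0.   0.1 -0. ] [-0.01  0.   -0.02]
0.186 [ 0.4945 -0.1128  0.186 ] [-0.4 -0.1 -0. ] [ 0.04  0.02 -0.01]
0.185 [ 0.4945 -0.1128  0.185 ] [-0.3 -0.1  0.1] [0.   0.   0.02]
0.184 [ 0.4947 -0.1129  0.1842] [0.1 0.1 1.9] [ 0.02  0.02 -0.  ]
0.183 [ 0.4946 -0.1126  0.1829] [0.3 0.7 0.6] [ 0.12 -0.11 -0.05]
0.182 [ 0.4946 -0.1127  0.182 ] [0.4 1.  0.9] [ 0.19 -0.08 -0.09]
0.181 [ 0.4946 -0.1127  0.1811] [0.3 1.4 2.3] [ 0.29 -0.09 -0.13]
0.18 [ 0.4946 -0.1127  0.1801] [0.  1.7 3.9] [ 0.38 -0.04 -0.16]
21.925
```

The key slipped into the keyways at about z 0.183 and is rubbing with some torque. I'll turn slightly clockwise to relieve it.

```bash
cat >> h.py <<'E'
def go(x,y,z,deg): arm.movep([x,y,z],down(np.radians(deg)))
E
python3 - <<'E'
from h import *
d=np.load("f0.npz");f0,t0=d['f'],d['t']
x,y=AX
def rep(s):
    arm.pause(.1);f,t=F(6);print(s,pose()[0].round(4),(f-f0).round(1),(t-t0).round(3),round(arm.read_time(),1));return f-f0,t-t0
yaw=11.3
for k in range(6):
    f,t=rep(f"yaw {yaw:.1f}")
    if abs(t[2])<.04: break
    yaw+=1.0*np.sign(t[2]); go(x,y,.180,yaw)
f,t=rep("end")
if abs(f[1])>.8: 
    y+=.0004*np.sign(f[1]); go(x,y,.180,yaw); rep("y shift")
E
```

```text
yaw 11.3 [ 0.4946 -0.1127  0.1801] [0.2 1.7 4.5] [ 0.402 -0.037 -0.152] 22.1
yaw 10.3 [ 0.4943 -0.1128  0.1797] [0.3 1.  0.4] [ 0.313 -0.131 -0.028] 22.6
end [ 0.4943 -0.1128  0.1798] [ 0.3  1.  -0.7] [ 0.295 -0.133 -0.055] 22.8
y shift [ 0.4943 -0.1127  0.1799] [ 0.3  0.1 -1.3] [-0.009 -0.075 -0.019] 23.2
```

Run:
```python
from h import *
d=np.load("f0.npz");f0,t0=d['f'],d['t']
x,y=AX[0],AX[1]+.0004; yaw=9.7; z=.180
q=down(np.radians(yaw)); go(x,y,z,yaw)
while z>.1675:
    z-=.0007; arm.line_to([x,y,z],.02,ori=q); arm.pause(.05); f,t=F(5)
    print(pose()[0].round(4),(f-f0).round(1),(t-t0).round(3))
    if (f-f0)[2]>13.3 or np.hypot(*(f-f0)[:2])>6: break
print(arm.read_time())
```

```text
[ 0.4946 -0.1125  0.1794] [ 0.4 -0.5  0.5] [-0.104 -0.022 -0.012]
[ 0.4946 -0.1125  0.1786] [ 0.6 -0.5 -0.2] [-0.147 -0.109 -0.013]
[ 0.4945 -0.1125  0.1779] [ 0.4 -1.  -0.2] [-0.221 -0.098 -0.007]
[ 0.4946 -0.1125  0.1775] [-0.9 -0.6  4.2] [-0.211  0.101 -0.   ]
[ 0.4946 -0.1125  0.1766] [-0.7 -1.3  6. ] [-0.233  0.148 -0.027]
[ 0.4946 -0.1125  0.1759] [-0.5 -1.3  6.6] [-0.237  0.133  0.002]
[ 0.4946 -0.1125  0.1753] [-0.9 -1.4  6.5] [-0.237  0.192 -0.023]
[ 0.4946 -0.1125  0.1747] [-0.7 -1.   7.3] [-0.217  0.192 -0.014]
[ 0.4946 -0.1125  0.174 ] [-1.  -1.1  7.7] [-0.226  0.229 -0.007]
[ 0.4946 -0.1125  0.1734] [-1.  -1.2  8.5] [-0.192  0.24  -0.026]
[ 0.4946 -0.1125  0.1728] [-1.5 -1.7  9.3] [-0.209  0.304 -0.021]
[ 0.4946 -0.1125  0.1722] [-1.4 -0.8  9.6] [-0.188  0.308  0.006]
[ 0.4946 -0.1124  0.1716] [-1.6 -1.  10.2] [-0.18   0.337 -0.032]
[ 0.4946 -0.1125  0.171 ] [-1.2 -0.8 11. ] [-0.163  0.42  -0.019]
[ 0.4946 -0.1125  0.1703] [-1.6 -1.  11.6] [-0.156  0.417  0.011]
[ 0.4947 -0.1125  0.1697] [-2.4 -0.9 12.2] [-0.177  0.446 -0.025]
[ 0.4947 -0.1125  0.1691] [-2.2 -1.  12.9] [-0.167  0.484  0.003]
[ 0.4947 -0.1125  0.1685] [-2.7 -1.1 13.2] [-0.158  0.508 -0.007]
30.375
```

Run:
```python
from h import *
d=np.load("f0.npz");f0,t0=d['f'],d['t']
x,y=AX[0]-.0003,AX[1]+.0002; yaw=9.7; z=.1686
last=0
while yaw>-68:
    step=6 if yaw>-46 else 1.5
    yaw-=step; go(x,y,z,yaw); arm.pause(.05); f,t=F(5); f=f-f0;t=t-t0
    print(round(yaw,1),pose()[0].round(4),f.round(1),t.round(3))
    if t[2]>.11 or f[2]>16.5 or f[2]<11 and yaw>-40 or np.hypot(*f[:2])>6: break
print(arm.read_time())
```

```text
3.7 [ 0.4948 -0.1125  0.1697] [-1.2  0.1 12.3] [-0.077  0.361 -0.131]
-2.3 [ 0.4951 -0.1125  0.1698] [-0.9 -0.8 12.8] [-0.065  0.279 -0.087]
-8.3 [ 0.4952 -0.1125  0.1698] [-0.9 -0.2 12.5] [-0.078  0.216 -0.108]
-14.3 [ 0.4954 -0.1125  0.1698] [-0.9 -0.1 12.1] [-0.054  0.209 -0.098]
-20.3 [ 0.4955 -0.1126  0.1698] [-0.8 -0.4 12.4] [-0.054  0.192 -0.101]
-26.3 [ 0.4956 -0.1126  0.1699] [-0.7 -0.6 11.8] [-0.07   0.171 -0.116]
-32.3 [ 0.4956 -0.1127  0.1699] [-0.4 -0.3 12.1] [-0.079  0.136 -0.103]
-38.3 [ 0.4956 -0.1127  0.1699] [-0.3 -0.4 12.4] [-0.101  0.14  -0.092]
-44.3 [ 0.4956 -0.1128  0.1699] [-0.4 -0.5 12.4] [-0.109  0.153 -0.094]
-50.3 [ 0.4956 -0.1129  0.1699] [ 0.4 -0.3 12.3] [-0.122  0.156 -0.071]
-51.8 [ 0.4957 -0.1129  0.1699] [-0.1 -0.6 12.1] [-0.133  0.148  0.008]
-53.3 [ 0.4957 -0.1129  0.1699] [ 0.1 -0.5 12. ] [-0.131  0.162 -0.004]
-54.8 [ 0.4957 -0.1129  0.1699] [-0.  -0.4 12.5] [-0.114  0.145 -0.003]
-56.3 [ 0.4957 -0.113   0.1699] [-0.2 -0.6 12. ] [-0.102  0.154  0.017]
-57.8 [ 0.4956 -0.1129  0.1699] [-0.3 -0.5 12.4] [-0.135  0.136 -0.002]
-59.3 [ 0.4956 -0.113   0.1699] [-0.2 -0.9 12.5] [-0.14   0.13   0.001]
-60.8 [ 0.4956 -0.113   0.1699] [-0.3 -0.6 12.5] [-0.149  0.162  0.023]
-62.3 [ 0.4956 -0.113   0.1699] [-0.3 -0.8 12.4] [-0.154  0.158 -0.015]
-63.8 [ 0.4956 -0.113   0.1699] [-0.1 -0.7 12.6] [-0.129  0.152  0.006]
-65.3 [ 0.4956 -0.113   0.1699] [-0.3 -0.5 12.2] [-0.171  0.161  0.002]
-66.8 [ 0.4956 -0.113   0.1699] [-0.3 -0.6 12. ] [-0.16   0.149  0.015]
-68.3 [ 0.4956 -0.1131  0.1699] [ 0.  -0.8 12.6] [-0.137  0.183 -0.014]
38.8083
```

Run:
```python
from h import *
R=Rot.from_quat(arm.read_eef_rot()).as_matrix(); print(np.degrees(np.arctan2(R[1,0],R[0,0])),R[:,2],arm.read_joint_positions(),arm.read_opening())
d=np.load("f0.npz");f0,t0=d['f'],d['t']
f,t=F(6);print((f-f0).round(1),(t-t0).round(3))
p=pose();np.savez("p6.npz",p=p[0],q=p[1]); im=snapshot("wrist");cv2.imwrite("pics/w6.png",im)
cv2.imwrite("pics/c6.png",cv2.resize(im[150:350,140:410],(800,592),interpolation=cv2.INTER_CUBIC))
```

```text
-68.30077808560112 [ 4.03510877e-03 -9.75603540e-04 -9.99991383e-01] [-0.05039478  0.60741029  0.34876897  1.98606588 -0.3517549   0.60179394
 -2.23013647] 0.594557872296956
[-0.4 -0.9 12. ] [-0.147  0.173  0.006]
```

View pics/c6.png

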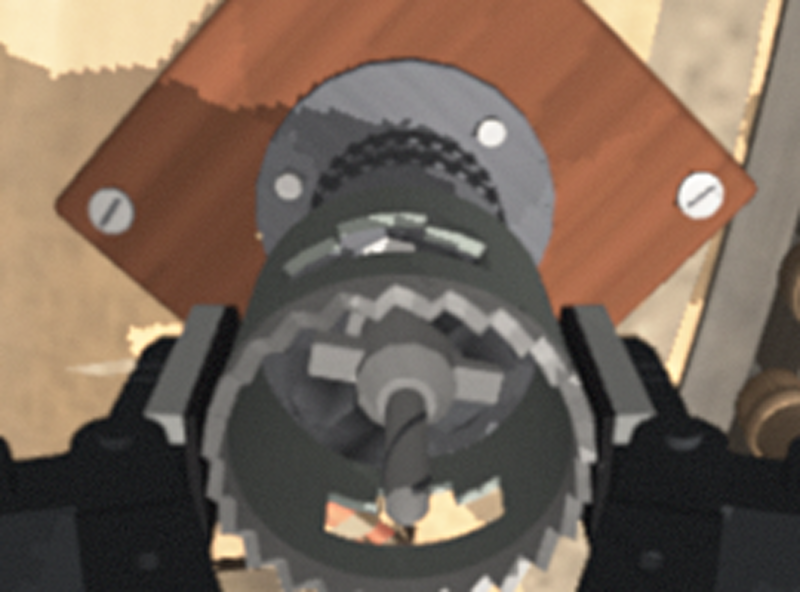

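The view into the saw shows the key (337,362)–(480,383) still at its original angle and the keyway/window at (385,235), some 75–80° away. It is near the stop, so I'll continue gently.

Run:
```python
from h import *
d=np.load("f0.npz");f0,t0=d['f'],d['t']
x,y=AX[0]-.0007,AX[1]+.0002; yaw=-68.3; z=.1684
while yaw>-82:
    yaw-=1.5; go(x,y,z,yaw); arm.pause(.03); f,t=F(5); f=f-f0;t=t-t0
    R=Rot.from_quat(arm.read_eef_rot()).as_matrix(); 
    print(round(yaw,1),np.degrees(np.arctan2(R[1,0],R[0,0])).round(1),pose()[0].round(4),f.round(1),t.round(3))
    if abs(t[2])>.11 or np.hypot(*f[:2])>6: break
print(arm.read_time())
```

```text
-69.8 -69.8 [ 0.4954 -0.1131  0.1697] [ 0.3 -1.2 12.5] [-0.162  0.105  0.005]
-71.3 -71.3 [ 0.4954 -0.113   0.1698] [-0.1 -0.4 12.6] [-0.134  0.125  0.044]
-72.8 -72.8 [ 0.4953 -0.1128  0.1697] [ 0.  -0.  12.9] [-0.07  0.15  0.08]
-74.3 -74.2 [ 0.4952 -0.1126  0.1697] [-0.2  0.2 13.3] [-0.003  0.175  0.148]
40.425
```

The stop is reached at about −73°, with 0.15 N m. I'll back off about 2° and let it rise.

Run:
```python
from h import *
d=np.load("f0.npz");f0,t0=d['f'],d['t']
x,y=AX[0]-.0007,AX[1]+.0002; yaw=-72.3; z=.1684
go(x,y,z,yaw); q=down(np.radians(yaw)); z=.1695
while z<.1765:
    z+=.0006; arm.line_to([x,y,z],.02,ori=q); arm.pause(.03); f,t=F(5); f=f-f0;t=t-t0
    print(round(z,4),pose()[0].round(4),f.round(1),t.round(3))
    if f[2]<1: break
print(arm.read_time())
```

```text
0.1701 [ 0.4952 -0.1125  0.1712] [-0.  -0.5 10.7] [0.011 0.069 0.052]
0.1707 [ 0.4952 -0.1125  0.1717] [ 0.7  0.1 10.1] [0.004 0.052 0.016]
0.1713 [ 0.4952 -0.1125  0.1722] [0.2 0.1 9.9] [0.004 0.012 0.054]
0.1719 [ 0.4952 -0.1125  0.1728] [ 1.  -0.1  9.4] [-0.047 -0.003  0.013]
0.1725 [ 0.4952 -0.1125  0.1733] [ 0.3 -0.   9. ] [-0.05  -0.051  0.033]
0.1731 [ 0.4952 -0.1125  0.1737] [ 1.5 -0.5  7.8] [-0.053 -0.203  0.033]
0.1737 [ 0.4952 -0.1125  0.1738] [ 4.9 -0.8  2. ] [-0.083 -0.933  0.06 ]
0.1743 [ 0.4952 -0.1125  0.1739] [ 6.2 -1.  -2.7] [-0.14  -1.321  0.026]
43.6083
```

It is locked: the saw stops hard at collar ≈ 4 mm with a 9 N spring force. I'll release it and check.

Run:
```python
from h import *
x,y=AX[0]-.0007,AX[1]+.0002; yaw=-72.3
q=down(np.radians(yaw)); arm.line_to([x,y,.1739],.02,ori=q)
arm.move_gripper(.85); arm.pause(.2)
arm.line_to([x,y,.30],.12)
t=np.array([.4945,-.1128,.26])
yw=-1.2
arm.movep([t[0]-.05*np.cos(yw),t[1]-.05*np.sin(yw),.30],down(yw)); arm.pause(.2)
p=pose(); im=snapshot("wrist"); cv2.imwrite("pics/w7.png",im)
u,v=towrist([.4945,-.1128,.12],p).round().astype(int)
a=im[max(v-50,0):max(v-50,0)+100,u-50:u+50]; b=snapshot("scene")[210:310,270:370]
cv2.imwrite("pics/c7.png",np.hstack([cv2.resize(i,(400,400),interpolation=cv2.INTER_CUBIC) for i in(a,b)]))
print(arm.read_time())
```

```text
46.2167
```

View pics/c7.png

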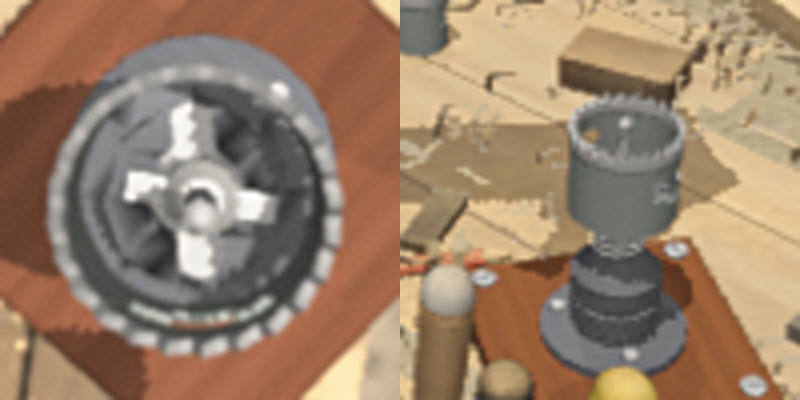

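The picture shows the key, roughly horizontal, at a wide angle to the keyways, through which the collar shows white. The saw stands level on the arbor, free of the gripper.

```bash
python3 -c "
from station import ticket; print(ticket.finish_job())"
```

```text
the job is handed in; nothing more can be done
None
```

The middle saw is fitted, locked on the arbor's key at about 4 mm of collar travel and released; my highest force reading was about 13 N, the gripper went near neither of the other two saws, and I handed the job in at about 46 s.

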